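Send a lacquer test chip round the drying rail

TASK

The freshly lacquered square test chip hangs from a wooden ring at the right-hand end (seen from the robot) of the bent drying rail. Slide its ring along the wire, round both bends, to the far end of the same rail until it is up against the end disc, and let it hang there freely. Leave the round chip on the short straight rail where it hangs.

Things in the scene. Friction and masses are not known exactly. Their poses are not given: they have to be found in the camera images.
- chip_hanger: The one to move: a pale wooden ring, 40 mm outside, 24 mm inside, 20 mm long, hung loose on the bent wire and captive on it; below it a thin stem and a square-edged wooden chip 40 wide, 50 high, 5 thick, square to the wire, 32 to 82 mm below the ring's centre. Origin at the ring's centre, y along its axis (the wire), z up. Hanging, its centre is 8 mm below the wire's centre line. About 80 g.
- bent_rail: Fixed dark wooden board 190 (x) by 350 (y) by 18 mm with a level bent steel wire, 8 mm thick, 145 mm above the board's underside, on an upright at each end; 34 mm stop discs near its ends, inner faces at y = -140 and 140 mm. A spare chip and ring lie on it. Origin: centre of the underside; z up, y from the ring's starting end to the far end (robot's left). Nothing on it is over 162 mm high.
- rail_end (a point): Centre of the hanging ring when it touches the far disc: rail (50,130,137) mm; axes as the rail's. The wire from above, in rail (x,y) mm: straight (-50,-150) to (-50,-53); arc of radius 40 about (-10,-53) to (-30,-18); straight to (30,18); arc of radius 40 about (10,53) to (50,53); straight to (50,150). It turns 59 degrees towards +x and back. The ring starts on the first straight.
- disc_hanger: Bystander: the same kind of ring but with a round wooden chip, 44 mm diameter and 5 mm thick, below it. It hangs on the short straight rail (wire also 145 mm above the table), to the left or right of the bent rail. Origin at the ring's centre, y along the wire, z up. Leave it there.
There are look-alikes about, which are no part of the job. What is shaped like the chip_hanger but blue or turquoise is not meant.

How it is judged:
By the outcome, as a careful person would: the job done as asked, in the order asked, and still so for the second after the job is handed in, with the robot touching nothing.
It also fails if it takes over 45 s, if anything falls off the work surface, if the arm or the gripper's body presses on something with over 40 N, if the wrist force passes 120 N, or if a joint passes its speed limit or range.

ROBOT

A 6-joint arm with a two-finger parallel gripper is mounted at the origin on the work surface. World frame = base frame: x ahead of the robot, y to its left, z up, the work surface at z = 0. Lengths are in m, angles in rad, forces in N, time in s.
With the tool pointing down it reaches from about 0.325 to 0.9 m from the base axis. Payload 6.1 kg.
Tool frame: the origin (TCP) lies at the very end of the fingers, on their centre line; the grasp point (between the pads) lies 19 mm behind it; z points along the fingers, y is the direction in which the jaws open and shut (so a half turn about z gives the same grasp; the last joint's range is limited). The gripper opens to 87 mm and grips with 3 to 60 N. Pads are 19 mm wide; open, the fingers measure 117 mm over their backs; the gripper's body (75 mm by 190 mm) begins 51 mm behind the grasp point.
Start: joints at [1.157, 0.22, 1.526, -0, 1.395, -0.126], TCP at [0.177, 0.599, 0.223] pointing down, gripper open.
Joint ranges: [-2.98, 2.98], [-0.91, 2.08], [0.09, 2.57], [-1.24, 4.39], [0.2, 2.65], [-2.68, 2.68]. Speed limits (rad/s): [2.57, 2.57, 3.01, 3.14, 3.14, 3.14].

INTERFACE

Orientations are given as a unit quaternion [w, x, y, z].
In Python, from cell import telemetry, imaging, robot, spotter gives the robot as it stands.
- The arm moves only by the shell command python3 -m handwheel 'ROWS' [FORCE]. ROWS is JSON, a list of rows, each a list of 3 entries, a list of its own where there are three numbers: the finger opening in m, from 0 to 0.087, then the shift along the world's x, y, z in m, then the turn, a rotation vector about the world's x, y, z in degrees. A call has 1 to 5 rows; each row shifts and turns the pose as measured when the row begins; what a row does not reach is not made up. A row lasts 1/12 s, in which the tool goes at most 41.7 mm and 7.16 degrees, less where a joint would pass 70% of its speed; a pose out of reach is approached as far as the arm can. A call with a gripper value outside its range is refused whole. The fingers move at their own pace and stop on an object; FORCE is the grip in N (left out, the last holds). Time passes only in rows, so rows that do not move let the fingers close. It gives the time, the measured TCP pose, the force and the opening at its end, in the units of the state.
- telemetry.get_state(): the state, without advancing time (a new reading comes with each control period).
- imaging.snapshot(name): name is "side" or "top"; returns the picture (384x512x3 uint8, blue, green, red); there is no depth.
- imaging.camera_params(name): a dict with "intrinsics" (3x3 intrinsics, pixels), "k1" (the pictures are not rectified: a ray, as slopes to the right and down, at radius r is drawn at 1 + k1 r^2 times it, then the intrinsics apply), "extrinsics" (4x4, takes a point from world to camera coordinates). Camera axes: x right, y down, z forward; pixel columns grow to the right and rows downward; lengths in m; the calibration is good to about 2 mm. A picture is of the moment at which its call begins. camera_params takes no time and is no camera call.
- robot.job_done(): hands the job in, once; it reports no verdict.
Trained networks look in the newest picture that a camera, given by its name, has taken for a name from the list of things; names that differ only in an ending like _2 or _b are one class to them, and where a whole thing is asked for, a point or a joint stands for the part that bears it (a point fixed in the world has none). Each returns a list of dicts, best first, with "score" (0 to 1); they miss things now and then, are a little off and sometimes report something else, mostly with a low value. They report only what shows in the picture. A call takes as long as a camera call. They do not tell look-alikes from the thing itself.
- spotter.look_for(camera, thing): "rect" ([centre column, centre row, width, height] in pixels, round what is visible of it).
- spotter.regions_of(camera, thing): "mask" (384x512 bool, what is visible of it) and "rect" ([centre column, centre row, width, height] in pixels, round what is visible of it).
The state is a dict: "time_s": time; "joint_positions": joint angles; "joint_velocities": joint speeds; "joint_torque": joint torques, N m; "tool_pos": TCP position; "eef_rot": TCP orientation; "wrist_force": force on the tool from outside, world axes, zero at the start; "wrist_torque": the same for the moment, N m; "width": opening from 0.0 (shut) to 1.0 (fully open).
Only numpy, scipy, OpenCV 4.12 (cv2) and the standard library are available. Lean on these libraries where they do the work, as an engineer would, in place of code of your own. Each camera call takes 0.05 s, during which the arm holds its last target.

## Working session

There is one attempt and no reset: what is moved stays moved. The work goes in short steps, Python scripts to look and compute and a shell command to move; the robot and the scene stay as the last step left them, time stands still between calls to the robot, and variables do not carry over. Pictures are saved under pics/ and viewed, and the job is handed in when it is done.

```bash
mkdir -p pics; ls; python3 - <<'E'
from cell import telemetry, imaging, robot, spotter
import cv2
for n in ("side","top"):
    im=imaging.snapshot(n); cv2.imwrite(f"pics/{n}0.png",cv2.resize(im,(768,576),interpolation=cv2.INTER_CUBIC))
    for t in ("chip_hanger","bent_rail","disc_hanger"):
        for d in spotter.look_for(n,t)[:4]: print(n,t,round(d['score'],2),[round(float(x),1) for x in d['rect']])
    p=imaging.camera_params(n); print(p)
print(telemetry.get_state())
E
```

```text
pics
side chip_hanger 0.83 [227.4, 269.4, 15.5, 33.8]
side chip_hanger 0.77 [276.9, 190.6, 23.1, 33.0]
side chip_hanger 0.73 [318.6, 275.9, 8.7, 38.6]
side chip_hanger 0.64 [279.0, 308.3, 22.8, 34.8]
side bent_rail 0.81 [290.6, 178.4, 121.9, 155.8]
side disc_hanger 0.66 [411.0, 266.1, 27.7, 32.3]
{'intrinsics': array([[367.93590535,   0.        , 262.76948584],
       [  0.        , 367.93590535, 191.93458061],
       [  0.        ,   0.        ,   1.        ]]), 'k1': -0.058554970913572243, 'extrinsics': array([[ 0.82979552, -0.55804789,  0.00468471, -0.41384208],
       [-0.42900035, -0.64323086, -0.63420246,  0.20509531],
       [ 0.35692869,  0.52424862, -0.77315283,  0.75222461],
       [ 0.        ,  0.        ,  0.        ,  1.        ]])}
top chip_hanger 0.57 [286.1, 250.1, 15.5, 16.1]
top chip_hanger 0.52 [323.9, 199.7, 16.1, 14.8]
top chip_hanger 0.49 [333.4, 240.3, 9.0, 18.4]
top chip_hanger 0.42 [263.0, 191.8, 11.0, 16.6]
top bent_rail 0.6 [232.9, 169.8, 133.8, 96.1]
top disc_hanger 0.54 [362.6, 147.8, 26.4, 13.5]
{'intrinsics': array([[350.4396469 ,   0.        , 256.846
[... 424 characters left out ...]
sitions': array([ 1.15690189e+00,  2.20526365e-01,  1.52661954e+00, -2.07803161e-05,
        1.39471374e+00, -1.26119409e-01]), 'joint_velocities': array([ 6.25972908e-04, -1.04255798e-03, -2.28774260e-03, -1.43908194e-03,
       -1.27265182e-05,  8.33167452e-04]), 'joint_torque': array([-5.64598886e-04, -4.93865883e+01, -3.87086928e+01,  6.99722883e-02,
        5.00005495e-02, -5.97677786e-05]), 'tool_pos': array([0.17737588, 0.59921612, 0.22239594]), 'eef_rot': array([-2.57503160e-05,  1.43389727e-01,  9.89666291e-01, -1.31389603e-04]), 'wrist_force': array([-0.02849247,  0.1067225 , -0.69833477]), 'wrist_torque': array([ 0.03730135, -0.0006357 ,  0.00017694]), 'width': 0.9971965423927088}
```

View pics/side0.png

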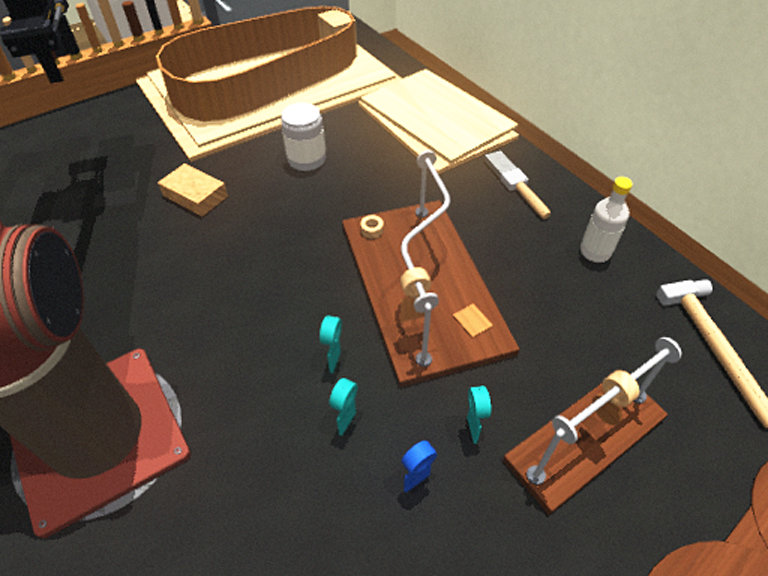

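View pics/top0.png

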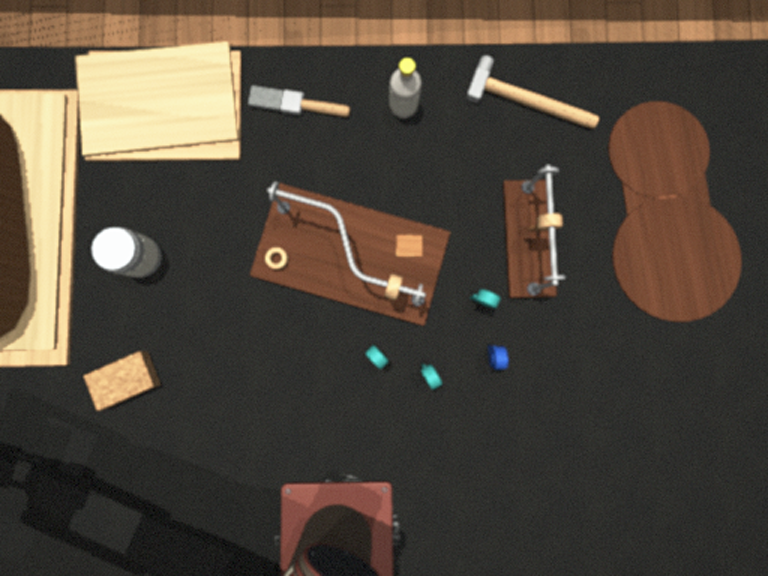

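The side picture shows the bent rail with the pale ring near its near end, at about (416,282) in the enlarged view; the disc hanger is at (621,388) on the short rail. In the top picture the ring is at (395,287) and the far disc at (272,191). The blue and turquoise pieces are look-alikes. Next I fit the rail pose.

```bash
cat > h.py <<'E'
import numpy as np, cv2
from cell import imaging
from scipy.optimize import least_squares
P={n:imaging.camera_params(n) for n in("side","top")}
def proj(n,X):
    p=P[n];X=np.atleast_2d(X);E=p['extrinsics'];c=X@E[:3,:3].T+E[:3,3]
    s=c[:,:2]/c[:,2:];r2=(s**2).sum(1,keepdims=True);s=s*(1+p['k1']*r2)
    K=p['intrinsics'];return s@K[:2,:2].T+K[:2,2]
def rail2w(pose,X):
    X=np.atleast_2d(np.array(X,float));x,y,a=pose;c,s=np.cos(a),np.sin(a)
    return np.c_[x+c*X[:,0]-s*X[:,1],y+s*X[:,0]+c*X[:,1],X[:,2]]
def wire():
    L=[(-50,-150),(-50,-53)]
    for t in np.radians(np.linspace(180,120.6,13)):L.append((-10+40*np.cos(t),-53+40*np.sin(t)))
    for t in np.radians(np.linspace(-59.4,0,13)):L.append((10+40*np.cos(t),53+40*np.sin(t)))
    L.append((50,150));return np.c_[np.array(L),np.full(len(L),145)]/1000
E
python3 - <<'E'
from h import *
Xb=np.array([(95,175,18),(95,-175,18),(-95,-175,18),(-95,175,18),(50,141,145),(-50,-141,145)])/1000
obs={'top':np.array([(276,184),(450,231),(425,325),(251,275),(272,191),(420,296)])/1.5,
'side':np.array([(437,203),(518,351),(400,383),(343,220),(427,160),(426,301)])/1.5}
def f(p): return np.concatenate([(proj(n,rail2w(p,Xb))-obs[n]).ravel() for n in obs])
r=least_squares(f,[.5,.1,-.26],loss='soft_l1');p=r.x
print(p,np.degrees(p[2]));print(f(p).reshape(-1,2).round(1))
np.save('rail.npy',p)
for n in obs:
    im=imaging.snapshot(n);im=cv2.resize(im,None,fx=3,fy=3,interpolation=cv2.INTER_CUBIC)
    W=(proj(n,rail2w(p,wire()))*3+1).astype(int);cv2.polylines(im,[W],False,(0,0,255),1)
    B=(proj(n,rail2w(p,Xb[:4]))*3+1).astype(int);cv2.polylines(im,[B],True,(0,255,0),1)
    c=((W.min(0)+W.max(0))//2);x0,y0=c[0]-300,max(c[1]-250,0)
    cv2.imwrite(f'pics/fit_{n}.png',im[y0:y0+560,x0:x0+600])
E
```

```text
[ 0.53466697 -0.03165022 -0.29111079] -16.679419453415775
[[ 1.1 -0.2]
 [-0.   0.9]
 [-0.7  1. ]
 [-1.5  1. ]
 [ 1.7  1.4]
 [-1.5 -1. ]
 [ 2.1 -2.3]
 [ 1.9 -0.9]
 [ 0.2 -0.3]
 [-0.8  0. ]
 [-0.1 -0. ]
 [ 0.3  1.3]]
```

View pics/fit_side.png

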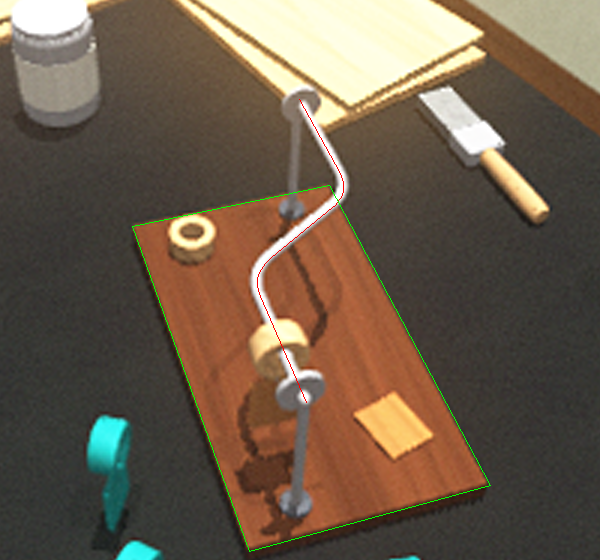

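View pics/fit_top.png

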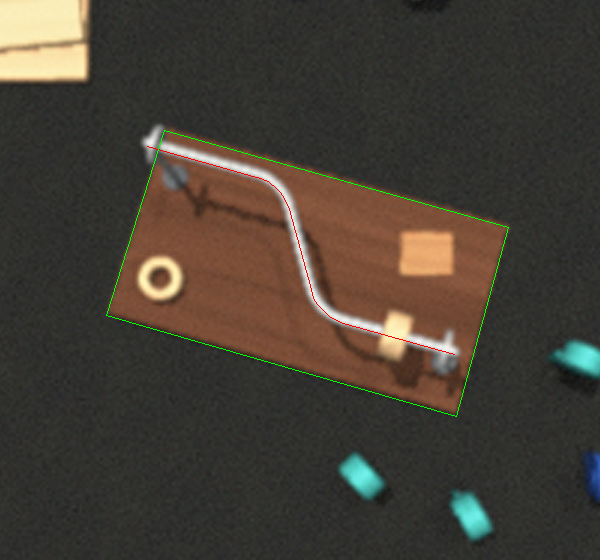

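The side fit is good. In the top view the drawn wire sits about 1 px low, so I refine the fit on the wire pixels and then locate the ring along the wire.

```bash
python3 - <<'E'
from h import *
from cell import spotter
from scipy.spatial import cKDTree
from scipy.interpolate import interp1d
w=wire();s=np.r_[0,np.cumsum(np.linalg.norm(np.diff(w,axis=0),axis=1))]
wd=interp1d(s,w,axis=0)(np.linspace(0,s[-1],400))
p0=np.load('rail.npy');pts={}
for n in P:
    im=imaging.snapshot(n).astype(int);sat=im.max(2)-im.min(2);m=(im.min(2)>110)&(sat<45)
    r,c=np.nonzero(m);q=np.c_[c,r].astype(float)
    d,i=cKDTree(proj(n,rail2w(p0,wd))).query(q);k=(d<5)&(i>25)&(i<375);pts[n]=q[k];print(n,k.sum())
def f(p,ns=('side','top')):
    o=[]
    for n in ns:
        pr=proj(n,rail2w(p,wd));d,i=cKDTree(pr).query(pts[n]);t=np.gradient(pr,axis=0)[i];t/=np.linalg.norm(t,axis=1,keepdims=True)
        e=pts[n]-pr[i];o.append((e[:,0]*t[:,1]-e[:,1]*t[:,0]))
    return np.concatenate(o)
for ns in (('side',),('top',),('side','top')):
    r=least_squares(f,p0,args=(ns,),loss='soft_l1',x_scale=[.01,.01,.03],diff_step=1e-3);print(ns,r.x,np.degrees(r.x[2]),np.sqrt(np.mean(r.fun**2)))
p=r.x;np.save('rail.npy',p)
for n in P:
    imaging.snapshot(n)
    ref=proj(n,rail2w(p,[-.05,-.1,.137]))[0]
    ds=[d for d in spotter.regions_of(n,'chip_hanger')]
    ds=sorted(ds,key=lambda d:np.hypot(*(np.array(d['rect'][:2])-ref)))[:1]
    for d in ds: print(n,d['score'],d['rect'],ref)
    im=imaging.snapshot(n).astype(int)
    # wooden-coloured pixels near wire
    r,c=np.nonzero((im[...,2]>150)&(im[...,2]-im[...,0]>35));q=np.c_[c,r]
    q=q[np.hypot(*(q-ref).T)<16];print(len(q),q.min(0),q.max(0),q.mean(0))
    for y in np.arange(-.13,-.05,.01): print(round(y,2),proj(n,rail2w(p,[[-.05,y,.137],[-.05,y,.157]])).round(1).tolist())
E
```

```text
side 394
top 446
('side',) [ 0.53606287 -0.02823079 -0.29144996] -16.698852508675724 1.2975658777609875
('top',) [ 0.53817739 -0.03105155 -0.29421666] -16.857372852903403 1.158947662115578
('side', 'top') [ 0.53708291 -0.02973966 -0.29587335] -16.952293951016504 1.3657603666859002
side 0.95 [275.9, 192.8, 21.0, 36.1] [277.64687981 188.07553705]
385 [262 173] [293 200] [277.31428571 185.20779221]
-0.13 [[282.4, 199.1], [282.9, 192.8]]
-0.12 [[280.8, 195.4], [281.2, 189.0]]
-0.11 [[279.2, 191.7], [279.6, 185.3]]
-0.1 [[277.6, 188.1], [278.0, 181.7]]
-0.09 [[276.1, 184.5], [276.4, 178.1]]
-0.08 [[274.6, 181.0], [274.9, 174.6]]
-0.07 [[273.1, 177.6], [273.4, 171.1]]
-0.06 [[271.7, 174.2], [271.9, 167.7]]
top 0.49 [262.6, 193.3, 12.0, 15.5] [261.86103268 191.3511554 ]
133 [257 183] [268 198] [261.96992481 190.15037594]
-0.13 [[273.2, 194.6], [273.6, 194.0]]
-0.12 [[269.4, 193.5], [269.8, 192.9]]
-0.11 [[265.6, 192.4], [265.9, 191.8]]
-0.1 [[261.9, 191.4], [262.0, 190.7]]
-0.09 [[258.1, 190.3], [258.2, 189.6]]
-0.08 [[254.3, 189.2], [254.3, 188.4]]
-0.07 [[250.6, 188.1], [250.5, 187.3]]
-0.06 [[246.8, 187.0], [246.6, 186.2]]
```

```bash
cat >> h.py <<'E'
def way():
    from scipy.interpolate import interp1d
    w=wire();s=np.r_[0,np.cumsum(np.linalg.norm(np.diff(w,axis=0),axis=1))]
    return s,interp1d(s,w,axis=0)
def status():
    from cell import telemetry
    from scipy.spatial.transform import Rotation as R
    st=telemetry.get_state();q=st['eef_rot'];M=R.from_quat(np.r_[q[1:],q[0]]).as_matrix()
    yaw=np.degrees(np.arctan2(M[1,1],M[0,1]))
    p=np.load('rail.npy');t=st['tool_pos'];d=t[:2]-p[:2];c,s=np.cos(p[2]),np.sin(p[2])
    print('t',st['time_s'],'tcp',t.round(4),'yaw',yaw.round(1),'tilt',M[:2,2].round(3),'rail xy',(c*d[0]+s*d[1]).round(4),(-s*d[0]+c*d[1]).round(4),'F',st['wrist_force'].round(1),'T',st['wrist_torque'].round(2),'w',round(st['width'],3),'q6',st['joint_positions'][5].round(2))
E
python3 - <<'E'
from h import *
p=np.load('rail.npy');status()
print('ring',rail2w(p,[-.05,-.1,.137]))
s,f=way()
L=np.r_[.05,np.linspace(.097,.097+.0415,8),np.linspace(s[14]+.017,s[15]-.017,2),np.linspace(s[15],s[27],8),s[27]+.04,s[-1]-.02]
prev=None
for l in L:
    X=f(l);t=f(min(l+1e-3,s[-1]))-f(l-1e-3);h=-np.degrees(np.arctan2(t[0],t[1]));W=rail2w(p,X)[0];cur=np.r_[W[:2],np.degrees(p[2])+h]
    print(round(l,4),(X[:2]*1e3).round(1),cur.round(4),'' if prev is None else (cur-prev).round(4));prev=cur
E
```

```text
t 0.9 tcp [0.1774 0.5993 0.2226] yaw 73.5 tilt [0. 0.] rail xy -0.5274 0.4968 F [-0.4  0.3 -0.3] T [ 0.04  0.02 -0.04] w 0.999 q6 -0.13
ring [[ 0.46009798 -0.11081568  0.137     ]]
0.05 [ -50. -100.] [  0.4601  -0.1108 -16.9523] 
0.097 [-50. -53.] [  0.4738  -0.0659 -18.1898] [ 0.0137  0.045  -1.2375]
0.1029 [-49.5 -47.1] [  0.476   -0.0603 -24.4248] [ 2.200e-03  5.500e-03 -6.235e+00]
0.1089 [-48.2 -41.3] [  0.4789  -0.0552 -34.2773] [ 2.9000e-03  5.1000e-03 -9.8525e+00]
0.1148 [-46.1 -35.8] [  0.4826  -0.0505 -42.9709] [ 3.6000e-03  4.7000e-03 -8.6936e+00]
0.1207 [-43.2 -30.7] [ 4.86900e-01 -4.65000e-02 -5.04423e+01] [ 4.3000e-03  4.1000e-03 -7.4714e+00]
0.1266 [-39.5 -26. ] [ 4.91700e-01 -4.31000e-02 -5.90273e+01] [ 4.900e-03  3.400e-03 -8.585e+00]
0.1326 [-35.2 -22. ] [ 4.97000e-01 -4.05000e-02 -6.89273e+01] [ 5.3e-03  2.6e-03 -9.9e+00]
0.1385 [-30.3 -18.5] [ 5.02700e-01 -3.86000e-02 -7.47247e+01] [ 5.6000e-03  1.8000e-03 -5.7974e+00]
0.1555 [-15.9  -9.7] [ 5.19100e-01 -3.44000e-02 -7.55008e+01] [ 0.0164  0.0042 -0.7761]
0.1926 [15.9  9.7] [ 5.55100e-01 -2.51000e-02 -7.55008e+01] 
[... 202 characters left out ...]
.2215 [39.5 26. ] [ 5.82500e-01 -1.63000e-02 -5.90273e+01] [5.300e-03 2.600e-03 9.868e+00]
0.2274 [43.2 30.7] [ 5.87300e-01 -1.30000e-02 -5.03802e+01] [4.9000e-03 3.4000e-03 8.6471e+00]
0.2333 [46.1 35.8] [ 5.91600e-01 -8.90000e-03 -4.29243e+01] [4.3000e-03 4.1000e-03 7.4559e+00]
0.2392 [48.2 41.3] [ 5.95300e-01 -4.30000e-03 -3.42773e+01] [3.6000e-03 4.7000e-03 8.6471e+00]
0.2452 [49.5 47.1] [ 5.98200e-01  9.00000e-04 -2.44093e+01] [2.900e-03 5.100e-03 9.868e+00]
0.2511 [50. 53.] [ 6.00400e-01  6.40000e-03 -1.81898e+01] [2.2000e-03 5.5000e-03 6.2195e+00]
0.2911 [50. 93.] [  0.612    0.0446 -16.9523] [0.0117 0.0383 1.2375]
0.3281 [ 50. 130.] [  0.6228   0.08   -16.9523] [0.0108 0.0354 0.    ]
```

```bash
python3 -m handwheel '[[0.087,[0.015,-0.035,0.002],[0,0,-5]],[0.087,[0.015,-0.035,0.002],[0,0,-5]],[0.087,[0.015,-0.035,0.002],[0,0,-5]],[0.087,[0.015,-0.035,0.002],[0,0,-5]],[0.087,[0.015,-0.035,0.002],[0,0,-5]]]' 15
python3 -c 'from h import *;status()'
```

```text
time_s: 1.32
tool_pos: [0.2503, 0.4229, 0.2292]
eef_rot: [-0.001, 0.358, 0.934, -0.001]
wrist_force: [1.3, -0.7, 0.8]
width: 0.999
t 1.3167 tcp [0.2503 0.4229 0.2292] yaw 48.1 tilt [-0.003 -0.   ] rail xy -0.4063 0.3493 F [ 1.3 -0.7  0.8] T [-0.05 -0.06  0.03] w 0.999 q6 0.03
```

```bash
python3 -m handwheel '[[0.087,[0.015,-0.035,0],[0,0,-5]],[0.087,[0.015,-0.035,0],[0,0,-5]],[0.087,[0.015,-0.035,0],[0,0,-5]],[0.087,[0.015,-0.035,0],[0,0,-5]],[0.087,[0.015,-0.035,0],[0,0,-5]]]'
python3 -c 'from h import *;status()'
```

```text
time_s: 1.73
tool_pos: [0.3267, 0.2401, 0.2306]
eef_rot: [0.0, 0.559, 0.829, 0.002]
wrist_force: [0.1, 0.6, -0.7]
width: 0.999
t 1.7333 tcp [0.3267 0.2401 0.2306] yaw 22.0 tilt [0.002 0.003] rail xy -0.2799 0.1968 F [ 0.1  0.6 -0.7] T [-0.1  -0.02 -0.02] w 0.999 q6 0.05
```

```bash
python3 -m handwheel '[[0.087,[0.013,-0.035,0],[0,0,-4]],[0.087,[0.013,-0.035,0],[0,0,-4]],[0.087,[0.013,-0.035,0],[0,0,-4]],[0.087,[0.013,-0.035,0],[0,0,-4]],[0.087,[0.013,-0.035,0],[0,0,-4]]]'
python3 -m handwheel '[[0.087,[0.013,-0.035,0],[0,0,-4]],[0.087,[0.013,-0.035,0],[0,0,-4]],[0.087,[0.013,-0.035,0],[0,0,-4]],[0.087,[0.013,-0.030,0],[0,0,-4]],[0.087,[0.013,-0.02,0],[0,0,-2]]]'
python3 -c 'from h import *;status()'
```

```text
time_s: 2.15
tool_pos: [0.3935, 0.0562, 0.2328]
eef_rot: [0.003, 0.701, 0.713, 0.004]
wrist_force: [1.0, 0.1, 0.5]
width: 1.002
time_s: 2.57
tool_pos: [0.4602, -0.1108, 0.235]
eef_rot: [0.007, 0.811, 0.585, 0.005]
wrist_force: [0.4, -0.5, -0.3]
width: 0.998
t 2.5667 tcp [ 0.4602 -0.1108  0.235 ] yaw -18.3 tilt [ 0.017 -0.005] rail xy -0.0499 -0.0999 F [ 0.4 -0.5 -0.3] T [-0.11  0.1  -0.01] w 0.998 q6 -0.08
```

```bash
python3 - <<'E'
from h import *
from cell import telemetry
print(telemetry.get_state()['joint_positions'].round(3))
for n in("side","top"):
    im=cv2.resize(imaging.snapshot(n),None,fx=3,fy=3,interpolation=cv2.INTER_CUBIC)
    c=(proj(n,[.46,-.11,.15])[0]*3).astype(int);y0=max(c[1]-280,0);x0=c[0]-300
    cv2.imwrite(f'pics/abv_{n}.png',im[y0:y0+560,x0:x0+600])
E
```

```text
[-0.404 -0.175  1.906  0.002  1.394 -0.085]
```

View pics/abv_side.png

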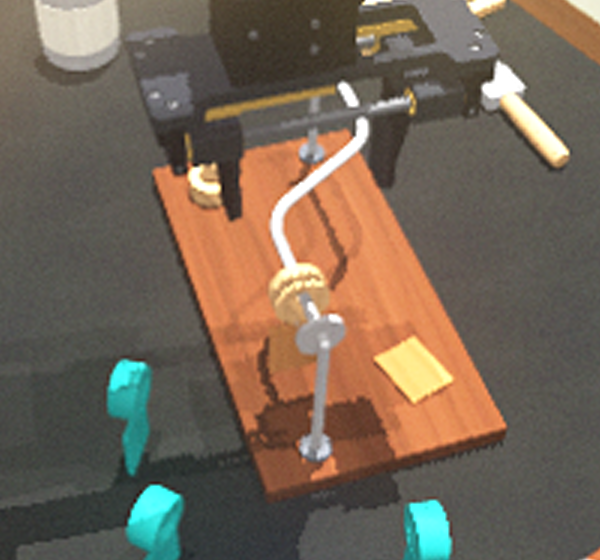

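The side view shows the open fingers at (230,205) and (390,180) in the crop, on either side of the line above the ring at (300,290). I correct the tilt and go down.

```bash
python3 -m handwheel '[[0.087,[0,0,-0.025],[0.3,1,1.3]],[0.087,[0,0,-0.025],[0,0,0]],[0.087,[0,0,-0.022],[0,0,0]],[0.087,[0,0,-0.012],[0,0,0]],[0.087,[0,0,0],[0,0,0]]]'
python3 -c 'from h import *;status()'
```

```text
time_s: 3.08
tool_pos: [0.4611, -0.1099, 0.15]
eef_rot: [0.0, 0.803, 0.596, 0.001]
wrist_force: [0.1, -0.1, -0.1]
width: 1.003
t 3.0833 tcp [ 0.4611 -0.1099  0.15  ] yaw -16.9 tilt [0.002 0.001] rail xy -0.0493 -0.0989 F [ 0.1 -0.1 -0.1] T [-0.12  0.1  -0.03] w 1.003 q6 -0.11
```

```bash
python3 -m handwheel '[[0.087,[-0.0005,-0.001,-0.015],[0,0,0]],[0.087,[0,0,-0.012],[0,0,0]],[0.087,[0,0,-0.004],[0,0,0]],[0.060,[0,0,0],[0,0,0]],[0.060,[0,0,0],[0,0,0]]]'
python3 - <<'E'
from h import *
status()
for n in("side","top"):
    im=cv2.resize(imaging.snapshot(n),None,fx=4,fy=4,interpolation=cv2.INTER_CUBIC)
    c=(proj(n,[.46,-.11,.13])[0]*4).astype(int);y0=max(c[1]-280,0);x0=c[0]-300
    cv2.imwrite(f'pics/dn_{n}.png',im[y0:y0+560,x0:x0+600])
E
```

```text
time_s: 3.5
tool_pos: [0.4608, -0.1083, 0.1201]
eef_rot: [0.001, 0.802, 0.598, 0.002]
wrist_force: [-0.0, 0.2, -0.0]
width: 0.924
t 3.5 tcp [ 0.4608 -0.1083  0.1201] yaw -16.6 tilt [0.004 0.001] rail xy -0.0501 -0.0974 F [-0.   0.2 -0. ] T [-0.09  0.03  0.02] w 0.924 q6 -0.11
```

View pics/dn_side.png

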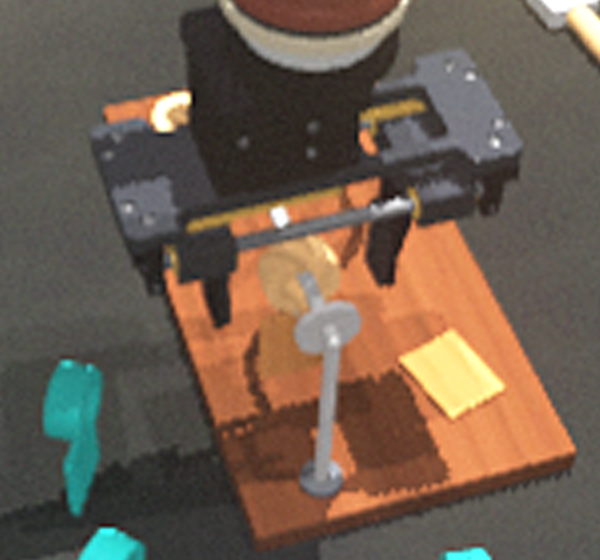

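The fingers straddle the ring: they are at (217,290) and (388,250), with the ring at (300,275). I close with a light grip.

```bash
python3 -m handwheel '[[0.030,[-0.0005,-0.002,0],[0,0,0]],[0.030,[0,0,0],[0,0,0]],[0.030,[0,0,0],[0,0,0]],[0.030,[0,0,0],[0,0,0]],[0.030,[0,0,0],[0,0,0]]]' 12
python3 -m handwheel '[[0.030,[0,0,0],[0,0,0]],[0.030,[0,0,0],[0,0,0]],[0.030,[0,0,0],[0,0,0]],[0.030,[0,0,0],[0,0,0]],[0.030,[0,0,0],[0,0,0]]]'
python3 -c 'from h import *;status()'
```

```text
time_s: 4.02
tool_pos: [0.4623, -0.1116, 0.1233]
eef_rot: [0.003, 0.802, 0.598, 0.003]
wrist_force: [-0.7, 0.6, -0.4]
width: 0.463
time_s: 4.43
tool_pos: [0.4622, -0.1116, 0.1233]
eef_rot: [0.003, 0.802, 0.597, 0.003]
wrist_force: [-0.5, -0.3, 0.7]
width: 0.447
t 4.4333 tcp [ 0.4622 -0.1116  0.1233] yaw -16.6 tilt [ 0.008 -0.001] rail xy -0.0477 -0.1002 F [-0.5 -0.3  0.7] T [-0.1   0.12 -0.06] w 0.447 q6 -0.12
```

```bash
python3 -m handwheel '[[0.050,[0,0,0],[0,0,0]],[0.050,[-0.001,0,-0.004],[0,0.4,0]],[0.050,[0,0,-0.003],[0,0,0]],[0.030,[0,0,0],[0,0,0]],[0.030,[0,0,0],[0,0,0]]]' 12
python3 -m handwheel '[[0.030,[0,0,0],[0,0,0]],[0.030,[0,0,0],[0,0,0]],[0.030,[0,0,0],[0,0,0]],[0.030,[0,0,0],[0,0,0]],[0.030,[0,0,0],[0,0,0]]]'
python3 -c 'from h import *;status()'
```

```text
time_s: 4.85
tool_pos: [0.4612, -0.1116, 0.1154]
eef_rot: [0.001, 0.802, 0.597, -0.0]
wrist_force: [0.3, -0.2, -0.9]
width: 0.487
time_s: 5.27
tool_pos: [0.461, -0.1116, 0.1152]
eef_rot: [0.001, 0.802, 0.598, -0.0]
wrist_force: [0.0, -0.6, -0.7]
width: 0.442
t 5.2667 tcp [ 0.461  -0.1116  0.1152] yaw -16.6 tilt [ 0.    -0.001] rail xy -0.0489 -0.1004 F [ 0.  -0.6 -0.7] T [-0.11  0.03  0.  ] w 0.442 q6 -0.11
```

```bash
python3 -m handwheel '[[0.030,[0,0,0.004],[0,0,0]],[0.030,[0,0,0.002],[0,0,0]],[0.030,[0,0,0],[0,0,0]],[0.030,[0.0015,0.005,0],[0,0,0]],[0.030,[0.003,0.010,0],[0,0,0]]]' 15
python3 -c 'from h import *;status()'
```

```text
time_s: 5.68
tool_pos: [0.4653, -0.097, 0.1218]
eef_rot: [0.001, 0.803, 0.597, -0.0]
wrist_force: [0.5, -0.8, -1.1]
width: 0.444
t 5.6833 tcp [ 0.4653 -0.097   0.1218] yaw -16.7 tilt [ 0.    -0.001] rail xy -0.049 -0.0853 F [ 0.5 -0.8 -1.1] T [-0.09  0.04 -0.02] w 0.444 q6 -0.08
```

```bash
python3 -m handwheel '[[0.030,[0.0025,0.008,0],[0,0,0]],[0.030,[0.0025,0.008,0],[0,0,0]],[0.030,[0.0025,0.008,0],[0,0,0]],[0.030,[0.0015,0.005,0],[0,0,-2]],[0.030,[0,0,0],[0,0,0]]]'
python3 -c 'from h import *;status()'
```

```text
time_s: 6.1
tool_pos: [0.4756, -0.0615, 0.1215]
eef_rot: [-0.0, 0.812, 0.583, 0.0]
wrist_force: [-0.5, 0.5, -1.0]
width: 0.444
t 6.1 tcp [ 0.4756 -0.0615  0.1215] yaw -18.7 tilt [-0.  0.] rail xy -0.0495 -0.0483 F [-0.5  0.5 -1. ] T [-0.04  0.13  0.02] w 0.444 q6 0.03
```

```bash
python3 -m handwheel '[[0.030,[0.0015,0.003,0],[0,0,-7]],[0.030,[0.002,0.0035,0],[0,0,-7]],[0.030,[0.003,0.004,0],[0,0,-7]],[0.030,[0.003,0.003,0],[0,0,-7]],[0.030,[0,0,0],[0,0,0]]]'
python3 -c 'from h import *;status()'
```

```text
time_s: 6.52
tool_pos: [0.4855, -0.0446, 0.121]
eef_rot: [-0.0, 0.931, 0.364, -0.001]
wrist_force: [-0.3, -0.1, -1.5]
width: 0.446
t 6.5167 tcp [ 0.4855 -0.0446  0.121 ] yaw -47.3 tilt [-0.001  0.   ] rail xy -0.045 -0.0293 F [-0.3 -0.1 -1.5] T [-0.15  0.13  0.02] w 0.446 q6 0.57
```

```bash
python3 -m handwheel '[[0.030,[0.003,-0.0005,0],[0,0,-7]],[0.030,[0.0035,0.0005,0],[0,0,-7]],[0.030,[0.004,0.002,0],[0,0,-7]],[0.030,[0.005,0.001,0],[0,0,-7]],[0.030,[0,0,0],[0,0,0]]]'
python3 - <<'E'
from h import *
status()
for n in("side","top"):
    im=cv2.resize(imaging.snapshot(n),None,fx=4,fy=4,interpolation=cv2.INTER_CUBIC)
    c=(proj(n,[.50,-.04,.13])[0]*4).astype(int);y0=max(c[1]-280,0);x0=c[0]-300
    cv2.imwrite(f'pics/mid_{n}.png',im[y0:y0+560,x0:x0+600])
E
```

```text
time_s: 6.93
tool_pos: [0.5008, -0.0405, 0.1204]
eef_rot: [-0.001, 0.991, 0.13, -0.001]
wrist_force: [-0.4, 0.3, -0.9]
width: 0.445
t 6.9333 tcp [ 0.5008 -0.0405  0.1204] yaw -75.0 tilt [-0.003  0.001] rail xy -0.0316 -0.0209 F [-0.4  0.3 -0.9] T [-0.1   0.14  0.03] w 0.445 q6 1.07
```

View pics/mid_side.png

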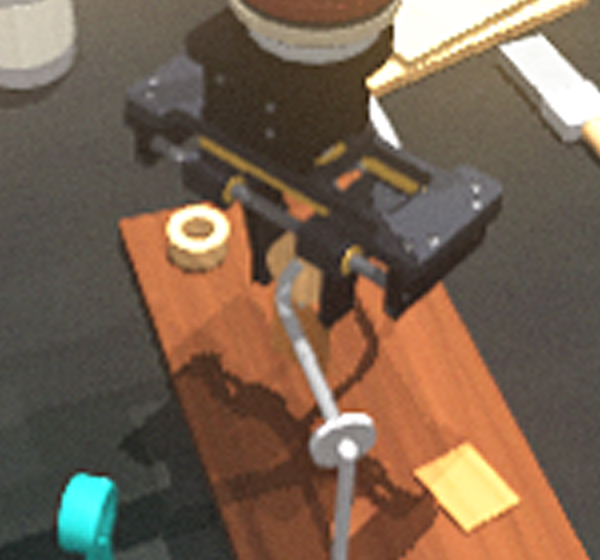

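The ring is gripped and has rounded the first bend; in the crop it is at (290,260) between the fingers. Next is the middle straight.

```bash
python3 -m handwheel '[[0.030,[0.008,0.003,0.001],[0,0,0]],[0.030,[0.014,0.004,0],[0,0,0]],[0.030,[0.014,0.0035,0],[0,0,0]],[0.030,[0.014,0.0035,0],[0,0,0]],[0.030,[0.012,0.003,0],[0,0,0]]]'
python3 -c 'from h import *;status()'
```

```text
time_s: 7.45
tool_pos: [0.5626, -0.0228, 0.121]
eef_rot: [-0.001, 0.99, 0.144, -0.003]
wrist_force: [-0.7, -0.8, -1.1]
width: 0.45
t 7.45 tcp [ 0.5626 -0.0228  0.121 ] yaw -73.4 tilt [-0.006  0.001] rail xy 0.0224 0.0141 F [-0.7 -0.8 -1.1] T [-0.08  0.12 -0.03] w 0.45 q6 1.1
```

```bash
python3 -m handwheel '[[0.030,[0.007,0.0015,0],[0,-0.3,0]],[0.030,[0.004,0.001,0],[0,0,4]],[0.030,[0.004,0.0018,0],[0,0,7]],[0.030,[0.0035,0.002,0],[0,0,7]],[0.030,[0,0,0],[0,0,0]]]'
python3 -c 'from h import *;status()'
```

```text
time_s: 7.87
tool_pos: [0.585, -0.0151, 0.1208]
eef_rot: [-0.0, 0.951, 0.31, 0.001]
wrist_force: [-0.7, 0.0, -0.3]
width: 0.448
t 7.8667 tcp [ 0.585  -0.0151  0.1208] yaw -53.9 tilt [0.001 0.001] rail xy 0.0415 0.028 F [-0.7  0.  -0.3] T [-0.07  0.15  0.06] w 0.448 q6 0.78
```

```bash
python3 -m handwheel '[[0.030,[0.003,0.003,0],[0,0,7]],[0.030,[0.003,0.0035,0],[0,0,7]],[0.030,[0.0025,0.004,0],[0,0,7]],[0.030,[0.002,0.004,0],[0,0,7]],[0.030,[0,0,0],[0,0,0]]]'
python3 -c 'from h import *;status()'
```

```text
time_s: 8.28
tool_pos: [0.5948, -0.0005, 0.1202]
eef_rot: [-0.001, 0.846, 0.534, -0.0]
wrist_force: [-1.1, 0.3, -0.2]
width: 0.445
t 8.2833 tcp [ 5.948e-01 -5.000e-04  1.202e-01] yaw -25.5 tilt [-0.001  0.001] rail xy 0.0467 0.0448 F [-1.1  0.3 -0.2] T [-0.08  0.08  0.03] w 0.445 q6 0.31
```

```bash
python3 -m handwheel '[[0.030,[0.004,0.003,0.0005],[0,0,5]],[0.030,[0.003,0.006,0.0005],[0,0,3.5]],[0.030,[0.003,0.009,0],[0,0,0]],[0.030,[0.003,0.01,0],[0,0,0]],[0.030,[0.002,0.006,0],[0,0,0]]]'
python3 -c 'from h import *;status()'
```

```text
time_s: 8.7
tool_pos: [0.609, 0.0335, 0.1209]
eef_rot: [-0.001, 0.81, 0.587, -0.001]
wrist_force: [-0.1, 0.5, -1.1]
width: 0.443
t 8.7 tcp [0.609  0.0335 0.1209] yaw -18.2 tilt [-0.002  0.   ] rail xy 0.0504 0.0815 F [-0.1  0.5 -1.1] T [-0.08  0.1  -0.02] w 0.443 q6 0.24
```

```bash
python3 -m handwheel '[[0.030,[0.003,0.01,0],[0,0,1]],[0.030,[0.003,0.01,0],[0,0,0]],[0.030,[0.003,0.01,0],[0,0,0]],[0.030,[0.0015,0.005,0],[0,0,0]],[0.030,[0,0,0],[0,0,0]]]'
python3 -c 'from h import *;status()'
```

```text
time_s: 9.12
tool_pos: [0.6205, 0.0746, 0.1207]
eef_rot: [-0.001, 0.806, 0.592, -0.001]
wrist_force: [-0.4, -0.7, -1.5]
width: 0.446
t 9.1167 tcp [0.6205 0.0746 0.1207] yaw -17.3 tilt [-0.002  0.001] rail xy 0.0494 0.1242 F [-0.4 -0.7 -1.5] T [-0.05  0.11 -0.04] w 0.446 q6 0.3
```

```bash
python3 -m handwheel '[[0.030,[0,0,-0.003],[0,0,0]],[0.030,[0,0,-0.002],[0,0,0]],[0.030,[0,0.001,0],[0,0,0]],[0.030,[0.0005,0.002,0],[0,0,0]],[0.030,[0,0,0],[0,0,0]]]'
python3 -c 'from h import *;status()'
python3 -m handwheel '[[0.030,[0.0005,0.0015,0],[0,0,0]],[0.030,[0.0005,0.0015,0],[0,0,0]],[0.030,[0,0,0],[0,0,0]]]'
python3 -c 'from h import *;status()'
```

```text
time_s: 9.53
tool_pos: [0.6207, 0.0776, 0.1147]
eef_rot: [-0.001, 0.806, 0.592, -0.001]
wrist_force: [-1.6, 0.9, 0.2]
width: 0.447
t 9.5333 tcp [0.6207 0.0776 0.1147] yaw -17.4 tilt [-0.004 -0.   ] rail xy 0.0486 0.127 F [-1.6  0.9  0.2] T [0.02 0.11 0.03] w 0.447 q6 0.3
time_s: 9.78
tool_pos: [0.6209, 0.0779, 0.1149]
eef_rot: [-0.0, 0.806, 0.592, -0.003]
wrist_force: [0.3, 0.2, -0.2]
width: 0.446
t 9.7833 tcp [0.6209 0.0779 0.1149] yaw -17.4 tilt [-0.006 -0.004] rail xy 0.0488 0.1274 F [ 0.3  0.2 -0.2] T [0.   0.04 0.04] w 0.446 q6 0.31
```

```bash
python3 -m handwheel '[[0.030,[0.001,0.003,0],[0,0,0]],[0.030,[0.001,0.003,0],[0,0,0]]]'
python3 - <<'E'
from h import *
status()
for n in("side","top"):
    im=cv2.resize(imaging.snapshot(n),None,fx=4,fy=4,interpolation=cv2.INTER_CUBIC)
    c=(proj(n,[.62,.08,.13])[0]*4).astype(int);y0=max(c[1]-280,0);x0=c[0]-300
    cv2.imwrite(f'pics/end_{n}.png',im[y0:y0+560,x0:x0+600])
E
```

```text
time_s: 9.95
tool_pos: [0.6214, 0.0788, 0.1147]
eef_rot: [0.002, 0.806, 0.591, -0.008]
wrist_force: [-6.7, -13.4, 3.1]
width: 0.442
t 9.95 tcp [0.6214 0.0788 0.1147] yaw -17.5 tilt [-0.01  -0.012] rail xy 0.049 0.1284 F [ -6.7 -13.4   3.1] T [-2.13  1.12  0.12] w 0.442 q6 0.32
```

View pics/end_side.png

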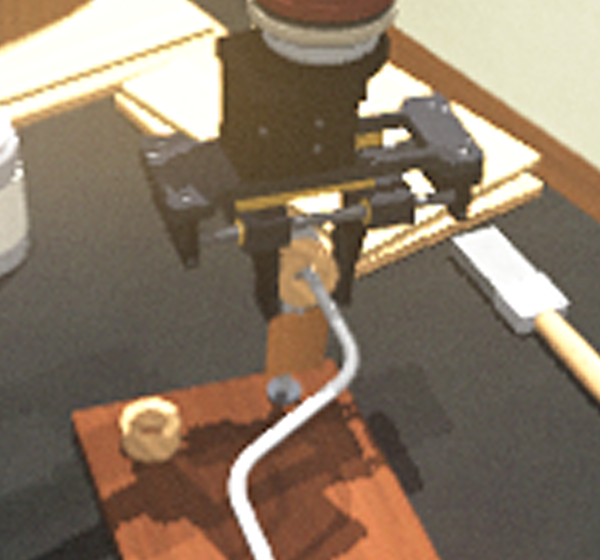

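View pics/end_top.png

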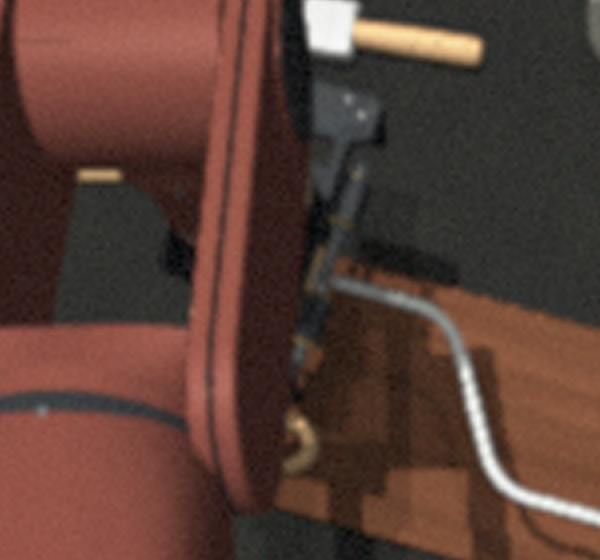

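The side view shows the ring at (305,268) against the far disc, with the chip hanging below it at (297,335). The wrist force of about 15 N back along the rail confirms contact. I relax and open without moving.

```bash
python3 -m handwheel '[[0.030,[0,0,0],[0,0,0]],[0.046,[0,0,0],[0,0,0]],[0.046,[0,0,0],[0,0,0]],[0.070,[0,0,0],[0,0,0]],[0.070,[0,0,0],[0,0,0]]]' 
python3 -c 'from h import *;status()'
python3 -m handwheel '[[0.087,[0,0,0],[0,0,0]],[0.087,[0,0,0],[0,0,0]],[0.087,[0,0,0],[0,0,0]],[0.087,[0,0,0],[0,0,0]],[0.087,[0,0,0],[0,0,0]]]' 
python3 - <<'E'
from h import *
status()
for n in("side",):
    im=cv2.resize(imaging.snapshot(n),None,fx=4,fy=4,interpolation=cv2.INTER_CUBIC)
    c=(proj(n,[.62,.08,.13])[0]*4).astype(int);y0=max(c[1]-280,0);x0=c[0]-300
    cv2.imwrite(f'pics/rel_{n}.png',im[y0:y0+560,x0:x0+600])
E
```

```text
time_s: 10.47
tool_pos: [0.6224, 0.079, 0.1156]
eef_rot: [0.002, 0.807, 0.591, -0.007]
wrist_force: [-0.1, 1.5, -0.1]
width: 0.6
t 10.4667 tcp [0.6224 0.079  0.1156] yaw -17.6 tilt [-0.008 -0.011] rail xy 0.0499 0.1289 F [-0.1  1.5 -0.1] T [-0.08  0.09  0.02] w 0.6 q6 0.32
time_s: 10.88
tool_pos: [0.6229, 0.0801, 0.1159]
eef_rot: [0.002, 0.806, 0.591, -0.006]
wrist_force: [0.2, 0.1, 0.3]
width: 0.953
t 10.8833 tcp [0.6229 0.0801 0.1159] yaw -17.5 tilt [-0.007 -0.01 ] rail xy 0.05 0.1301 F [0.2 0.1 0.3] T [-0.05  0.08  0.02] w 0.953 q6 0.32
```

View pics/rel_side.png

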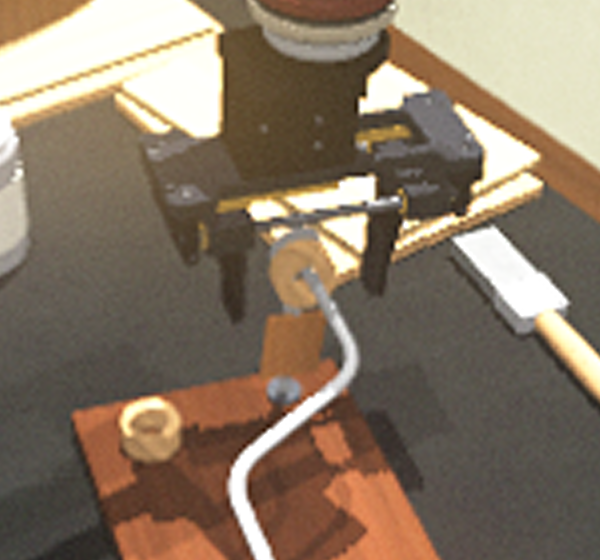

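Released. The ring hangs at (300,272) with both fingers clear of it, at (232,290) and (378,270). Now straight up and away.

```bash
python3 -m handwheel '[[0.087,[0,0,0.015],[0,0,0]],[0.087,[0,0,0.025],[0,0,0]],[0.087,[0,0,0.03],[0,0,0]],[0.087,[0,0,0.03],[0,0,0]],[0.087,[0,0,0.02],[0,0,0]]]'
python3 -m handwheel '[[0.087,[-0.02,0.035,0.005],[0,0,0]],[0.087,[-0.02,0.035,0.005],[0,0,0]],[0.087,[-0.02,0.035,0],[0,0,0]],[0.087,[-0.02,0.035,0],[0,0,0]],[0.087,[-0.02,0.035,0],[0,0,0]]]'
python3 -m handwheel '[[0.087,[-0.03,0.02,0],[0,0,0]],[0.087,[-0.03,0.02,0],[0,0,0]],[0.087,[-0.03,0.02,0],[0,0,0]],[0.087,[-0.02,0.01,0],[0,0,0]],[0.087,[0,0,0],[0,0,0]]]'
cat > chk.py <<'E'
import sys
from h import *
from cell import spotter
status();p=np.load('rail.npy')
for n in("side","top"):
    im=imaging.snapshot(n)
    ref=proj(n,rail2w(p,[.05,.13,.137]))[0]
    ds=sorted(spotter.regions_of(n,'chip_hanger'),key=lambda d:np.hypot(*(np.array(d['rect'][:2])-ref)))[:1]
    print(n,'pred',ref.round(1),[(round(d['score'],2),d['rect']) for d in ds],'disc',[(round(d['score'],2),d['rect']) for d in spotter.look_for(n,'disc_hanger')])
    big=cv2.resize(im,None,fx=5,fy=5,interpolation=cv2.INTER_CUBIC);c=(ref*5).astype(int);y0=max(c[1]-250,0);x0=c[0]-300
    cv2.imwrite(f'pics/{sys.argv[1]}_{n}.png',big[y0:y0+500,x0:x0+600])
    cv2.imwrite(f'pics/{sys.argv[1]}_{n}_full.png',cv2.resize(im,(768,576)))
E
python3 chk.py fin
```

```text
time_s: 11.35
tool_pos: [0.6165, 0.08, 0.2313]
eef_rot: [-0.003, 0.806, 0.591, -0.012]
wrist_force: [0.0, -0.4, 0.1]
width: 0.996
time_s: 11.77
tool_pos: [0.5208, 0.2524, 0.2513]
eef_rot: [0.003, 0.811, 0.585, -0.006]
wrist_force: [0.6, 1.3, -0.6]
width: 0.999
time_s: 12.18
tool_pos: [0.4013, 0.3316, 0.2521]
eef_rot: [0.001, 0.809, 0.588, -0.004]
wrist_force: [0.4, 0.4, -0.7]
width: 0.999
t 12.1833 tcp [0.4013 0.3316 0.2521] yaw -17.9 tilt [-0.006 -0.007] rail xy -0.2353 0.306 F [ 0.4  0.4 -0.7] T [-0.11  0.08 -0.  ] w 0.999 q6 0.85
side pred [286.5 111.2] [(0.64, [284.6, 117.9, 22.4, 32.8])] disc [(0.76, [410.8, 264.1, 30.3, 35.6])]
top pred [187.1 129.6] [(0.64, [189.3, 133.4, 14.5, 21.0])] disc [(0.46, [363.8, 147.9, 27.7, 11.1])]
```

View pics/fin_side.png

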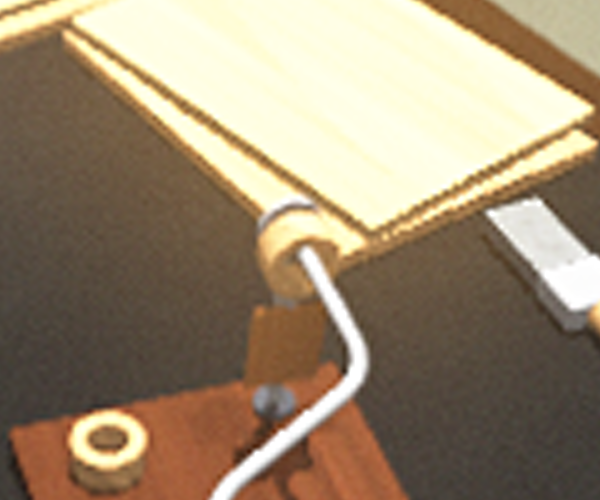

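View pics/fin_top.png

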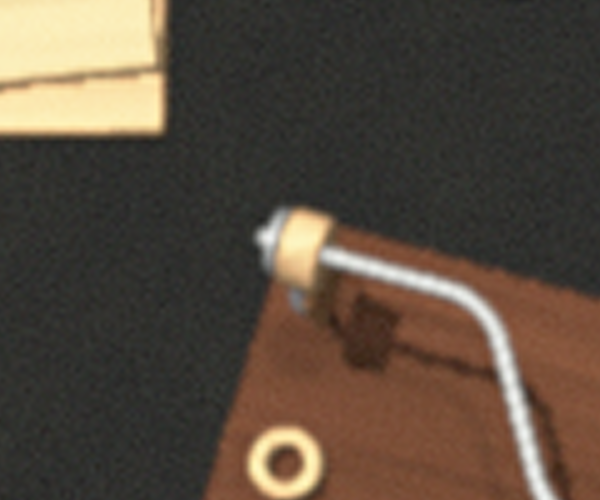

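Ring at the far end, next to the disc, hanging freely. I zoom in on the disc contact, averaging several frames, and check that it is at rest.

```bash
python3 - <<'E'
from h import *
p=np.load('rail.npy')
for n in("side","top"):
    F=[imaging.snapshot(n).astype(float) for _ in range(12)]
    print(n,'motion',np.abs(np.mean(F[:6],0)-np.mean(F[6:],0))[90:160,160:310].max())
    im=np.clip(np.mean(F,0),0,255).astype(np.uint8)
    c=proj(n,rail2w(p,[.05,.13,.137]))[0].astype(int);cr=im[c[1]-18:c[1]+26,c[0]-25:c[0]+25]
    cv2.imwrite(f'pics/z_{n}.png',cv2.resize(cr,None,fx=12,fy=12,interpolation=cv2.INTER_CUBIC))
    # predicted ring near-disc face & disc inner face outlines
    print('axis pts y=.12,.13,.14 z=.137', proj(n,rail2w(p,[[.05,y,.137] for y in(.12,.13,.14)])).round(1).tolist(), 'crop origin',c-[25,18])
a=cv2.imread('pics/z_side.png');b=cv2.imread('pics/z_top.png');cv2.imwrite('pics/z2.png',cv2.resize(np.hstack([a,b]),(800,352)))
E
```

```text
side motion 16.833333333333336
axis pts y=.12,.13,.14 z=.137 [[287.9, 113.6], [286.5, 111.2], [285.2, 108.8]] crop origin [261  93]
top motion 6.666666666666664
axis pts y=.12,.13,.14 z=.137 [[190.9, 130.6], [187.1, 129.6], [183.4, 128.5]] crop origin [162 111]
```

View pics/z_top.png

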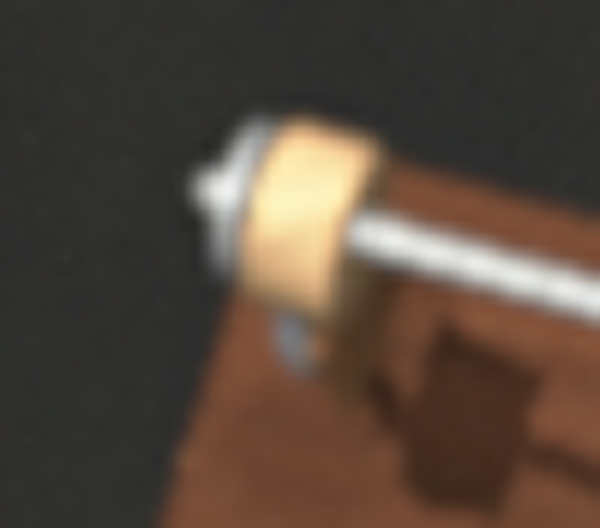

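View pics/z_side.png

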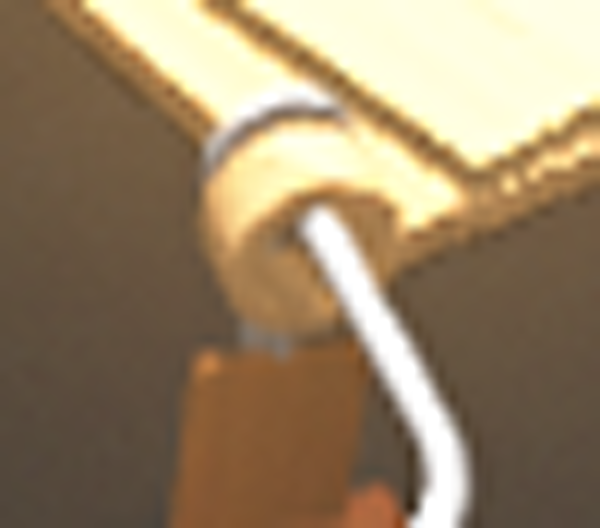

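View pics/fin_side_full.png

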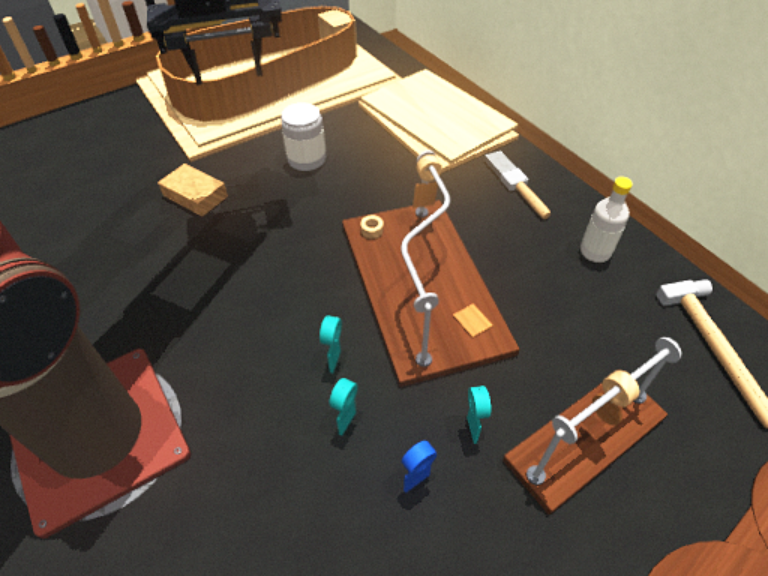

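```bash
python3 -m handwheel '[[0.087,[0,0,0],[0,0,0]],[0.087,[0,0,0],[0,0,0]],[0.087,[0,0,0],[0,0,0]],[0.087,[0,0,0],[0,0,0]],[0.087,[0,0,0],[0,0,0]]]' >/dev/null
python3 -m handwheel '[[0.087,[0,0,0],[0,0,0]],[0.087,[0,0,0],[0,0,0]],[0.087,[0,0,0],[0,0,0]],[0.087,[0,0,0],[0,0,0]],[0.087,[0,0,0],[0,0,0]]]'
python3 - <<'E'
from h import *
status()
p=np.load('rail.npy');n='side'
F=[imaging.snapshot(n).astype(float) for _ in range(16)]
c=proj(n,rail2w(p,[.05,.13,.137]))[0].astype(int);S=np.s_[c[1]-18:c[1]+26,c[0]-25:c[0]+25]
m=[np.mean(F[i:i+4],0)[S] for i in range(0,16,4)]
print([np.abs(m[i]-m[0]).mean().round(2) for i in range(4)], [np.abs(m[i]-m[0]).max().round(1) for i in range(4)])
print('vertical',proj(n,rail2w(p,[[.05,.13,.137],[.05,.13,.055]])))
cv2.imwrite('pics/z3.png',cv2.resize(np.mean(F,0)[S].astype(np.uint8),None,fx=12,fy=12,interpolation=cv2.INTER_CUBIC))
E
```

```text
time_s: 14.52
tool_pos: [0.4049, 0.3295, 0.2519]
eef_rot: [0.002, 0.81, 0.587, -0.004]
wrist_force: [0.8, -1.0, 0.0]
width: 1.001
t 14.5167 tcp [0.4049 0.3295 0.2519] yaw -18.2 tilt [-0.005 -0.008] rail xy -0.2312 0.3051 F [ 0.8 -1.   0. ] T [-0.17  0.04  0.02] w 1.001 q6 0.85
[np.float64(0.0), np.float64(1.11), np.float64(1.08), np.float64(1.11)] [np.float64(0.0), np.float64(6.0), np.float64(6.5), np.float64(6.2)]
vertical [[286.51504117 111.18403179]
 [284.85811603 135.94101936]]
```

View pics/z3.png

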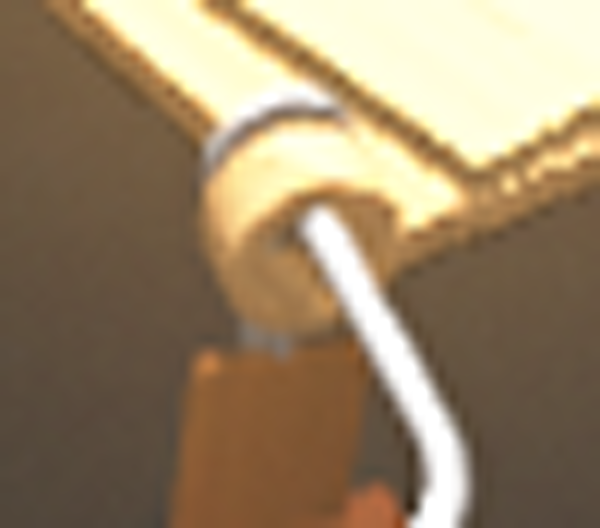

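The ring is at rest. The dark strip between ring and disc is about 1.6 px, which matches the disc's 5 mm overhang above the ring with no visible gap. Handing in.

```bash
python3 -c "
from cell import robot;print(robot.job_done())"
```

```text
the job is handed in; nothing more can be done
None
```

The square chip's ring now hangs freely at the far end of the bent rail, up against the end disc, and the job is handed in. I gripped the ring across its diameter, lifted it about 6 mm clear of the wire and guided it along the wire round both bends. I lowered it again, pressed it against the far disc, opened the gripper without moving and backed away. It took about 15 s of the 45 s allowed.

**Last checks:**
- **Contact:** pressing against the disc gave about 15 N at the wrist, the highest force in any reading I took.
- **Gap:** the zoomed pictures show no visible gap at the disc. One pixel is roughly 3 mm, so a gap of about 1 mm could go unseen.
- **At rest:** the ring and chip did not move over the last frames. The chip appears to hang about 4° off plumb in the side view.
- **Round chip:** the disc hanger is within about 2 px of where it was at the start, which is within the detector's error, and still on its short rail.
- **Arm:** it stands well clear of everything.

**Disagreements:**
- **Rail fit:** the rail poses fitted from the two cameras differed by about 2–3 mm, so I used the joint fit.
- **First grip:** it sat about 5 mm high on the ring, so I regripped lower before moving.

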